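Put the tabletop skewer grill together

TASK

Assemble the little tabletop grill, in this order: set the drip pan in the recess of the white base, stand the steel cradle inside the pan, then drop the red spit into the cradle's red slots and after it the blue spit into the blue slots, each spit sticking out past both end plates and fully down in the slots at both ends. Leave everything level and at rest, let go of it all, and do not disturb the pots and the jar standing nearby.

Things in the scene. Friction and masses are not known exactly. Their poses are not given: they have to be found in the camera images.
- base_mid (a point): White grill base fixed to the worktop, 272 x 166 mm, 24 mm high, with an open rectangular recess (216 mm along x, 150 mm along y, 12 mm deep, dark floor), rim 8 mm wide, and at its -x end a strip with two white knobs 10 mm higher than the rim. Point: centre of the recess floor, 12 mm above the worktop; z up.
- pan_mid (a point): Drip pan: shallow aluminium pan 190 (x) by 124 mm (y), walls 20 mm high, 4 mm thick, floor 4 mm thick, inside 182 x 116 mm. Grip its black lifting fin (100 mm along x at the middle, 12 mm thick, top 38 mm above the underside) from above, across y. About 0.25 kg. Point: pan's centre, 19 mm above its underside; z up. Goes in either way round, long side along the recess's.
- cradle_mid (a point): Steel cradle 160 (x) by 96 mm (y), 90 high, 0.35 kg. End plates 8 mm thick at x = +-76 mm, each with 2 slots open on top: y = +35 (red lips), y = -35 (blue). Slots 12 mm wide (mouth 28), bottoms 62 above underside. Grip the black tie bar (14 x 14, along x, y = 0) from above, across y. Point: tie bar's middle, 45 above underside. Stands in pan over the fin, either way round, point 30 above pan's.
- red_mid (a point): Red spit: round steel rod 8 mm thick, 190 mm long, with a square red grip block (50 mm long, 18 x 18 mm) round its middle; about 0.12 kg. Point: its centre, on the rod's axis; x along the rod; either end may go either way. At the start it lies on the worktop on its block, centre 9 mm up. Grip the block across its 18 mm. Seated in the red slots, its point is 21 mm above the cradle's.
- blue_mid (a point): Blue spit: round steel rod 8 mm thick, 190 mm long, with a square blue grip block (50 mm long, 18 x 18 mm) round its middle; about 0.12 kg. Point: its centre, on the rod's axis; x along the rod; either end may go either way. At the start it lies on the worktop on its block, centre 9 mm up. Grip the block across its 18 mm. Seated in the blue slots, its point is 21 mm above the cradle's.
- red_pot_mid (a point): Bystander, leave alone: round white food pot with a red-rimmed lid, 118 mm across, 100 mm high; the point is its centre, half-way up.
- blue_pot_mid (a point): Bystander, leave alone: round white food pot with a blue-rimmed lid, 98 mm across, 85 mm high; the point is its centre, half-way up.
- jar_mid (a point): Bystander, leave alone: white jar with a black cap, 60 mm across, 90 mm high; the point is its centre, half-way up.
Things that resemble listed ones, but are neither listed nor needed, are in the scene too. What is shaped like the part that bears red_mid but yellow is not meant.

How it is judged:
On the way, in this order (a step that is already met when the one before it is completed fails the run):
1. the drip pan sits flat in the base's recess (x of pan_mid in the frame of base_mid between -0.018 and 0.018 m and y of pan_mid in the frame of base_mid between -0.018 and 0.018 m and z of pan_mid in the frame of base_mid between 0.015 and 0.0225 m and angle between the x axis of pan_mid and the x axis of base_mid, either way round below 0.2 rad and angle between pan_mid's own z axis and vertical below 0.06 rad), for 0.2 s.
2. the cradle stands flat in the pan, in the base (all of step 1 and x of cradle_mid in the frame of pan_mid between -0.015 and 0.015 m and y of cradle_mid in the frame of pan_mid between -0.015 and 0.015 m and z of cradle_mid in the frame of pan_mid between 0.026 and 0.0335 m and angle between the x axis of cradle_mid and the x axis of pan_mid, either way round below 0.2 rad and angle between cradle_mid's own z axis and vertical below 0.06 rad), for 0.2 s.
3. the red spit is down in the red slots (x of cradle_mid in the frame of pan_mid between -0.015 and 0.015 m and y of cradle_mid in the frame of pan_mid between -0.015 and 0.015 m and z of cradle_mid in the frame of pan_mid between 0.026 and 0.0335 m and angle between the x axis of cradle_mid and the x axis of pan_mid, either way round below 0.2 rad and angle between cradle_mid's own z axis and vertical below 0.06 rad and x of red_mid in the frame of cradle_mid between -0.014 and 0.014 m and y of red_mid in the frame of cradle_mid between 0.029 and 0.041 m and z of red_mid in the frame of cradle_mid between 0.017 and 0.0245 m and angle between the x axis of red_mid and the x axis of cradle_mid, either way round below 0.05 rad), for 0.2 s.
4. the blue spit is down in the blue slots (x of cradle_mid in the frame of pan_mid between -0.015 and 0.015 m and y of cradle_mid in the frame of pan_mid between -0.015 and 0.015 m and z of cradle_mid in the frame of pan_mid between 0.026 and 0.0335 m and angle between the x axis of cradle_mid and the x axis of pan_mid, either way round below 0.2 rad and angle between cradle_mid's own z axis and vertical below 0.06 rad and x of blue_mid in the frame of cradle_mid between -0.014 and 0.014 m and y of blue_mid in the frame of cradle_mid between -0.041 and -0.029 m and z of blue_mid in the frame of cradle_mid between 0.017 and 0.0245 m and angle between the x axis of blue_mid and the x axis of cradle_mid, either way round below 0.05 rad), for 0.2 s.
At the end, for the whole second after the job is handed in: Pan flat in the recess (18 mm of its centre) and cradle flat in the pan (15 mm), level within 0.06 rad; red spit down in both red slots, blue in both blue (height within 4 mm, parallel within 0.05 rad, centred lengthwise within 14 mm); all at rest and released (all of step 1 and all of step 4 and x of red_mid in the frame of cradle_mid between -0.014 and 0.014 m and y of red_mid in the frame of cradle_mid between 0.029 and 0.041 m and z of red_mid in the frame of cradle_mid between 0.017 and 0.0245 m and angle between the x axis of red_mid and the x axis of cradle_mid, either way round below 0.05 rad and linear speed of each of pan, cradle, red_spit, blue_spit below 0.02 m/s); the robot touches nothing.
It fails at once if the red-lidded pot was disturbed (moved more than 30 mm) (distance of red_pot_mid from where it was at the start of the episode above 0.03 m).
It fails at once if the blue-lidded pot was disturbed (moved more than 30 mm) (distance of blue_pot_mid from where it was at the start of the episode above 0.03 m).
It fails at once if the jar was disturbed (moved more than 30 mm) (distance of jar_mid from where it was at the start of the episode above 0.03 m).
It also fails if it takes over 128 s, if anything falls off the work surface, if the arm or the gripper's body presses on something with over 40 N, if the wrist force passes 120 N, or if a joint passes its speed limit or range.

ROBOT

A 6-joint arm with a two-finger parallel gripper is mounted at the origin on the work surface. World frame = base frame: x ahead of the robot, y to its left, z up, the work surface at z = 0. Lengths are in m, angles in rad, forces in N, time in s.
With the tool pointing down it reaches from about 0.35 to 0.925 m from the base axis. Payload 6.4 kg.
Tool frame: the origin (TCP) lies at the very end of the fingers, on their centre line; the grasp point (between the pads) lies 19 mm behind it; z points along the fingers, y is the direction in which the jaws open and shut (so a half turn about z gives the same grasp; the last joint's range is limited). The gripper opens to 85 mm and grips with 20 to 120 N. Pads are 22 mm wide; open, the fingers measure 114 mm over their backs; the gripper's body (76 mm by 85 mm) begins 54 mm behind the grasp point. The pads swing forward as they close: fully open they stand 13 mm farther back than shut.
Start: joints at [1.029, 0.245, 1.558, -0, 1.339, -0.174], TCP at [0.234, 0.607, 0.231] pointing down, gripper open.
Joint ranges: [-3.13, 3.13], [-1.02, 2.26], [0.13, 2.54], [-0.95, 4.09], [0.21, 2.88], [-2.74, 2.74]. Speed limits (rad/s): [2.57, 2.57, 3.14, 3.14, 3.14, 3.14].

INTERFACE

Orientations are given as [roll, pitch, yaw] about the fixed x, y, z axes, in that order (R = Rz(yaw) Ry(pitch) Rx(roll)).
In Python, from rig import state, camera, sign_off, look_for, mark_of gives the robot as it stands. The module is installed in compiled form; this text tells all that it offers.
- The arm moves only by the shell command python3 -m crank 'ROWS'. ROWS is JSON, a list that holds one entry, the list of rows, each a list of 7 numbers: the turn, a rotation vector about the tool's x, y, z in degrees, then the shift along the tool's x, y, z in cm, then the opening in per cent of the stroke, from 0 (shut) to 100 (fully open). In form: [[[wx, wy, wz, dx, dy, dz, fingers], ...]]. A call has 1 to 10 rows; each row is the pose to reach, as a shift and turn from the pose measured when the call began, along the tool's axes at that moment; what a row does not reach only later rows make up. A row lasts 1/8 s, in which the tool goes at most 62.5 mm and 10.7 degrees, less where a joint would pass 70% of its speed; a pose out of reach is approached as far as the arm can. A call with a gripper value outside its range is refused whole. The fingers move at their own pace and stop on an object; the grip force is fixed at half the most. Time passes only in rows, so rows that repeat a pose let the fingers close. It gives the time, the measured TCP pose, the force and the opening at its end, in the units of the state.
- state(): the state, without advancing time (a new reading comes with each control period).
- camera(name): name is "scene" or "top" or "wrist"; returns a dict with "color" (400x640x3 uint8, red, green, blue), "fx", "fy", "cx", "cy" (pixels), "k1" (the pictures are not rectified: a ray, as slopes to the right and down, at radius r is drawn at 1 + k1 r^2 times it, then the intrinsics apply), "R" (3x3) and "t" (3): a world point X has camera coordinates R X + t; the wrist camera has in their place "mount" (4x4, takes a point from camera to tool coordinates, whose origin is the TCP and whose axes are the flange's). Camera axes: x right, y down, z forward; pixel columns grow to the right and rows downward; lengths in m; the calibration is good to about 2 mm. A picture is of the moment at which its call begins: read the wrist's pose just before it. There is no depth.
- sign_off(): hands the job in, once; it reports no verdict.
Trained networks look in a picture, given as the dict that the camera call returned (one of the last four; its "shot" number tells which), for a name from the list of things; names that differ only in an ending like _2 or _b are one class to them, and where a whole thing is asked for, a point or a joint stands for the part that bears it (a point fixed in the world has none). Each returns a list of dicts, best first, with "conf" (0 to 1); they miss things now and then, are a little off and sometimes report something else, mostly with a low value. They report only what shows in the picture. A call takes as long as a camera call. They do not tell look-alikes from the thing itself.
- look_for(picture, thing): "position" ([x, y, z] in m, in world coordinates, good to about 4 mm: the middle of the surface that is visible of it).
- mark_of(picture, thing): "position" ([x, y, z] in m, in world coordinates, good to about 4 mm: a listed point, or the origin of a listed thing).
The state is a dict: "time_s": time; "qpos": joint angles; "qd": joint speeds; "tau": joint torques, N m; "tcp_pos": TCP position; "eef_rot": TCP orientation; "ft_force": force on the tool from outside, world axes, zero at the start; "ft_torque": the same for the moment, N m; "finger_gap": opening from 0.0 (shut) to 1.0 (fully open).
Only numpy, scipy, OpenCV 4.12 (cv2) and the standard library are available. Lean on these libraries where they do the work, as an engineer would, in place of code of your own. Each camera call takes 0.05 s, during which the arm holds its last target.

## Working session

There is one attempt and no reset: what is moved stays moved. The work goes in short steps, Python scripts to look and compute and a shell command to move; the robot and the scene stay as the last step left them, time stands still between calls to the robot, and variables do not carry over. Pictures are saved under pics/ and viewed, and the job is handed in when it is done.

```bash
mkdir -p pics; cat > h.py <<'E'
import numpy as np, cv2
from rig import state, camera, sign_off, look_for, mark_of
from scipy.spatial.transform import Rotation as Rn
def save(p,n): cv2.imwrite('pics/'+n+'.png',cv2.cvtColor(p['color'],cv2.COLOR_RGB2BGR))
def proj(p,X):
    c=np.asarray(p['R'])@np.asarray(X,float)+np.asarray(p['t']); s=c[:2]/c[2]; s=s*(1+p['k1']*(s@s))
    return s*[p['fx'],p['fy']]+[p['cx'],p['cy']]
def unproj(p,uv,z):
    d=(np.asarray(uv,float)-[p['cx'],p['cy']])/[p['fx'],p['fy']]; s=d.copy()
    for _ in range(20): s=d/(1+p['k1']*(s@s))
    R=np.asarray(p['R']);t=np.asarray(p['t']);o=-R.T@t;r=R.T@np.r_[s,1]
    return o+r*(z-o[2])/r[2]
def wristcam(p,s):
    # give R,t from state
    M=np.asarray(p['mount']);T=np.eye(4);T[:3,:3]=Rn.from_euler('xyz',s['eef_rot']).as_matrix();T[:3,3]=s['tcp_pos']
    C=np.linalg.inv(T@M);p=dict(p);p['R']=C[:3,:3];p['t']=C[:3,3];return p
def rows(target,yaw_j=None):
    """shift in tool axes cm to world target TCP, and turn (deg) to tool-down with jaw y axis at world angle yaw_j (rad)"""
    s=state();R=Rn.from_euler('xyz',s['eef_rot'])
    sh=R.inv().apply(np.asarray(target)-s['tcp_pos'])*100
    w=None
    if yaw_j is not None:
        best=None
        for a in (yaw_j,yaw_j+np.pi):
            y=np.array([np.cos(a),np.sin(a),0]);z=np.array([0,0,-1.]);x=np.cross(y,z)
            D=R.inv()*Rn.from_matrix(np.c_[x,y,z]);v=D.as_rotvec(degrees=True)
            if best is None or np.linalg.norm(v)<np.linalg.norm(best): best=v
        w=best
    print('turn',None if w is None else w.round(2),'shift',sh.round(2),'q',np.round(s['qpos'],2))
E
python3 - <<'E'
from h import *
s=state();print(s)
for n in('scene','top','wrist'):
    p=camera(n);save(p,n+'0');print(n,p['fx'],p['k1'],p.get('R'),p.get('t'),p.get('mount'))
    if n!='wrist':
        for t in('base_mid','pan_mid','cradle_mid','red_mid','blue_mid','red_pot_mid','blue_pot_mid','jar_mid'):
            print(t,[(np.round(m['position'],3).tolist(),round(m['conf'],2),proj(p,m['position']).round().tolist()) for m in mark_of(p,t)])
E
```

```text
{'time_s': 0.0, 'qpos': array([ 1.02892685e+00,  2.45819381e-01,  1.55900330e+00,  1.28964024e-05,
        1.33868779e+00, -1.74098145e-01]), 'qd': array([ 0.00031343, -0.00059256, -0.00065814, -0.00087148,  0.00207398,
       -0.00029102]), 'tau': array([-5.06409160e-04, -4.29497159e+01, -3.26137769e+01, -1.48441445e-04,
        5.27567245e-03, -5.19987125e-06]), 'tcp_pos': array([0.2334016 , 0.6060611 , 0.23018268]), 'eef_rot': array([-3.13970600e+00, -3.44559812e-04,  2.77381802e+00]), 'ft_force': array([ 0.31714111, -0.18314252,  0.06700306]), 'ft_torque': array([-0.01364636,  0.01413877, -0.07953434]), 'finger_gap': 1.0000835812944169}
scene 442.85415048387483 -0.009199503790446784 [[-0.59399305  0.80430247  0.01642514]
 [ 0.60146364  0.45756641 -0.65488508]
 [-0.53424128 -0.37911806 -0.75554997]] [ 0.3471433  -0.36789365  1.60516086] None
base_mid [([0.524, -0.251, 0.011], 0.74, [271.0, 145.0])]
pan_mid [([0.514, -0.425, 0.013], 0.65, [233.0, 122.0]), ([0.51, 0.016, 0.017], 0.62, [342.0, 178.0])]
cradle_mid [([0.495, 0.229, 0.042], 0.75, [409.0, 202.0])]
red_mid [([0.702, 0.484
[... 694 characters left out ...]
id [([0.703, 0.484, 0.012], 0.66, [170.0, 190.0]), ([0.484, 0.41, 0.006], 0.49, [193.0, 259.0])]
blue_mid [([0.518, -0.424, 0.007], 0.79, [462.0, 240.0])]
red_pot_mid [([0.743, 0.204, 0.047], 0.9, [257.0, 173.0])]
blue_pot_mid [([0.753, -0.16, 0.043], 0.58, [374.0, 166.0])]
jar_mid [([0.76, 0.001, 0.043], 0.91, [322.0, 166.0]), ([0.75, -0.16, 0.044], 0.67, [374.0, 167.0])]
wrist 294.92219976254273 -0.04865991940357583 None None [[ 3.69222805e-04 -9.64318357e-01 -2.64745105e-01  6.69945900e-02]
 [ 9.99999373e-01  7.62517696e-05  1.11689163e-03  6.05258790e-04]
 [-1.05685182e-03 -2.64745352e-01  9.64317781e-01 -1.41770505e-01]
 [ 0.00000000e+00  0.00000000e+00  0.00000000e+00  1.00000000e+00]]
```

View pics/top0.png

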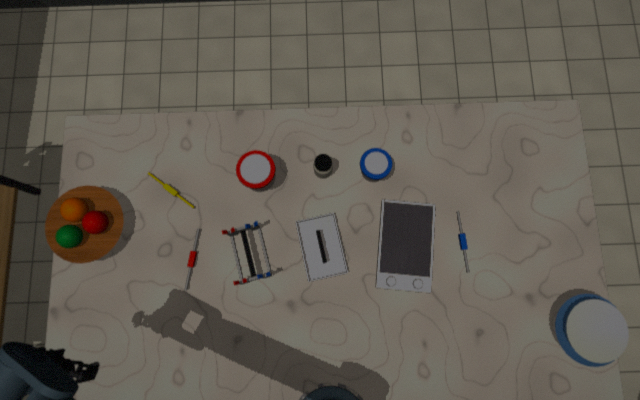

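View pics/scene0.png

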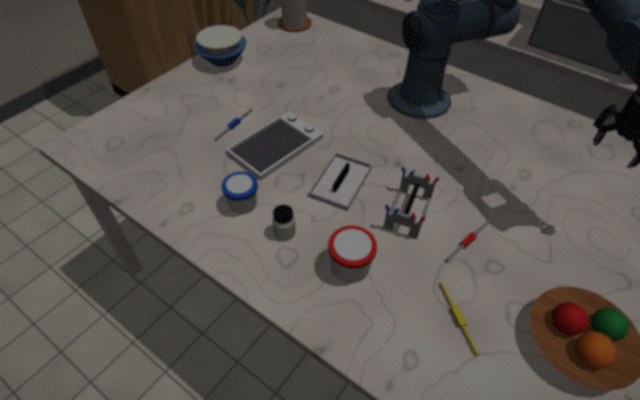

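```bash
python3 - <<'E'
import cv2
t=cv2.imread('pics/top0.png')
cv2.imwrite('pics/top0c.png',cv2.resize(t[150:310,150:350],None,fx=4,fy=3.75,interpolation=cv2.INTER_CUBIC)[:600])
cv2.imwrite('pics/top0d.png',cv2.resize(t[150:310,300:500],None,fx=4,fy=3.75,interpolation=cv2.INTER_CUBIC)[:600])
E
```

```text
(no output)
```

View pics/top0c.png

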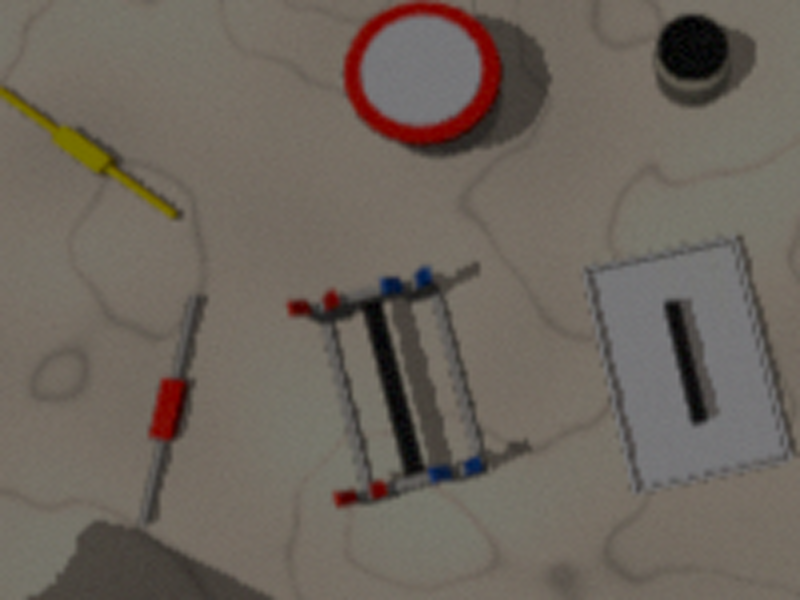

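View pics/top0d.png

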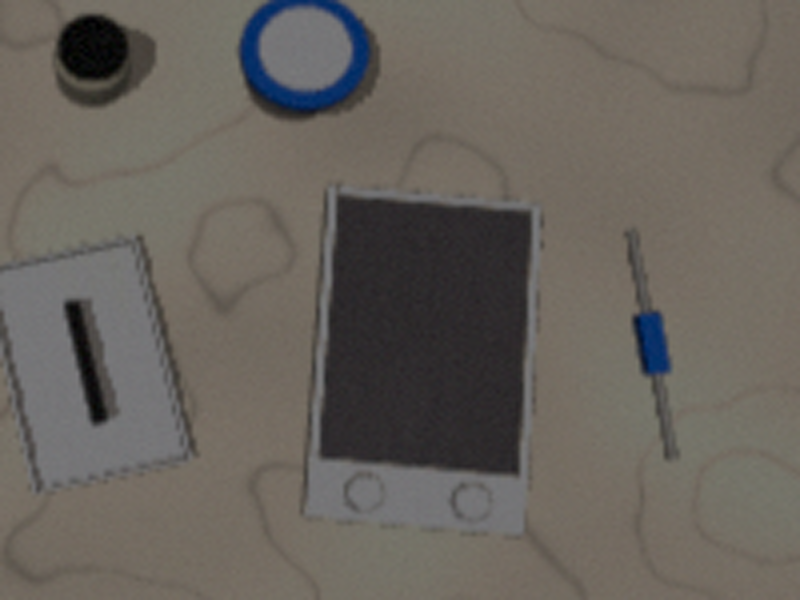

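The red-spit candidates in the top view are the red-block rod at (193,259) and the yellow-block rod at (172,190). The red one fits, since yellow is excluded, and the enlarged crop confirms it. The pan's fin is at about (321,246), the tie bar at (249,254), the recess at (406,238) and the blue block at (462,240). Next I'll refine the yaw angles and centres.

```bash
cat > seg.py <<'E'
from h import *
def rectof(p,mask,box,z,nm):
    m=np.zeros_like(mask,np.uint8);x0,y0,x1,y1=box;m[y0:y1,x0:x1]=mask[y0:y1,x0:x1]
    n,l,st,ce=cv2.connectedComponentsWithStats(m)
    if n<2: print(nm,'none');return
    i=1+np.argmax(st[1:,4]);ys,xs=np.where(l==i)
    W=np.array([unproj(p,(a,b),z)[:2] for a,b in zip(xs,ys)])
    c,e=W.mean(0),np.linalg.svd(W-W.mean(0),full_matrices=False)[2][0]
    if e[0]<0:e=-e
    (rc,rs,ra)=cv2.minAreaRect((W*1000).astype(np.float32))
    print(nm,'n',len(xs),'px',np.round([xs.mean(),ys.mean()],1),'centre',c.round(4),'rectc',np.round(rc,1),np.round(rs,0),'yaw',np.degrees(np.arctan2(e[1],e[0])).round(1))
def masks(p):
    c=p['color'].astype(int);r,g,b=c[...,0],c[...,1],c[...,2]
    return dict(red=(r>1.8*g+20)&(r>1.8*b),blue=(b>1.5*r+20)&(b>1.3*g),black=(c.max(2)<26),dark=(c.max(2)<75))
E
python3 - <<'E'
from seg import *
p=camera('top');m=masks(p)
rectof(p,m['red'],(180,235,205,285),.018,'red')
rectof(p,m['blue'],(452,225,475,255),.018,'blue')
rectof(p,m['black'],(300,215,345,275),.038,'fin')
rectof(p,m['black'],(225,225,270,280),.052,'tie')
rectof(p,m['dark'],(375,195,440,280),.012,'recess')
E
```

```text
red n 104 px [191.6 258.4] centre [0.4861 0.4089] rectc [485.1 409. ] [20. 49.] yaw -11.4
blue n 95 px [462.7 241.2] centre [ 0.5144 -0.4204] rectc [ 514.  -420.6] [46. 19.] yaw 4.2
fin n 73 px [321.  245.7] centre [0.5115 0.0127] rectc [510.8  12.6] [94.  7.] yaw 11.2
tie n 158 px [247.8 252.6] centre [0.4961 0.2312] rectc [496.5 231.3] [137.  12.] yaw 13.9
recess n 3463 px [406.3 238.9] centre [ 0.5276 -0.2501] rectc [ 529.1 -250.1] [152. 216.] yaw -7.1
```

```bash
python3 - <<'E'
from h import *
rows([.512,.013,.25],np.radians(101))
E
```

```text
turn [  0.     0.   -32.07] shift [-47.31 -45.38  -1.87] q [ 1.03  0.25  1.56 -0.    1.34 -0.17]
```

```bash
python3 -m crank '[[[0,0,-10,-6,-6,-1.8,60],[0,0,-20,-12,-12,-1.8,60],[0,0,-32,-20,-19,-1.8,60],[0,0,-32,-47.3,-45.4,-1.8,60],[0,0,-32,-47.3,-45.4,-1.8,60],[0,0,-32,-47.3,-45.4,-1.8,60],[0,0,-32,-47.3,-45.4,-1.8,60],[0,0,-32,-47.3,-45.4,-1.8,60],[0,0,-32,-47.3,-45.4,-1.8,60],[0,0,-32,-47.3,-45.4,-1.8,60]]]'; python3 -m crank '[[[0,0,0,0,0,0,60],[0,0,0,0,0,0,60]]]';python3 - <<'E'
from h import *
rows([.512,.013,.25],np.radians(101))
s=state();p=wristcam(camera('wrist'),s);save(p,'w1')
for t in('pan_mid','cradle_mid','base_mid'): print(t,[(np.round(m['position'],3),m['conf']) for m in mark_of(p,t)])
E
```

```text
time_s: 2.25
tcp_pos: [0.4969, 0.0439, 0.2497]
eef_rot: [-3.141, 0.001, -2.951]
ft_force: [1.1, 0.6, 0.6]
finger_gap: 0.597
time_s: 2.5
tcp_pos: [0.4968, 0.0439, 0.2496]
eef_rot: [3.141, 0.001, -2.952]
ft_force: [-0.9, 1.3, -0.5]
finger_gap: 0.604
turn [ 0.01  0.06 -0.13] shift [-0.91 -3.32 -0.04] q [-0.14 -0.13  1.92  0.    1.36 -1.9 ]
pan_mid [(array([0.517, 0.013, 0.022]), 0.84)]
cradle_mid [(array([0.497, 0.23 , 0.049]), 0.56)]
base_mid [(array([ 0.526, -0.253,  0.013]), 0.75)]
```

View pics/w1.png

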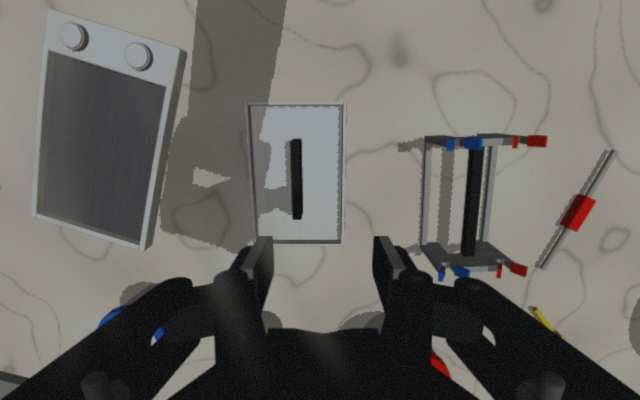

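Wrist view: fin near (297,178), base at left (110,140), cradle near (475,200), red spit at (577,212). Everything matches the top view, so I'll measure more precisely from this picture.

```bash
python3 - <<'E'
from seg import *
s=state();p=wristcam(camera('wrist'),s);m=masks(p)
rectof(p,p['color'].max(2)<35,(280,125,310,230),.038,'fin')
rectof(p,p['color'].max(2)<40,(455,145,484,260),.052,'tie')
rectof(p,m['red'],(560,180,605,240),.018,'red')
# recess corners at rim-top inner edge (z .024) & outer top corners by hand
for nm,uv,z in(('outer+x+y?',(145,250),0),('tl',(48,11),.034),('tr',(186,50),.024),('bl',(33,215),.024),('br',(142,249),.024)):
    print(nm,unproj(p,uv,z).round(4))
for nm,a,b,z in(('rod',(612,152),(541,266),.009),('tieaxis',(477,150),(468,250),.052)):
    A,B=unproj(p,a,z),unproj(p,b,z);d=A-B
    print(nm,((A+B)/2).round(4),np.linalg.norm(d).round(3),np.degrees(np.arctan2(d[1],d[0])).round(1))
im=cv2.cvtColor(p['color'],cv2.COLOR_RGB2BGR)
cv2.imwrite('pics/w1b.png',cv2.resize(im[0:270,20:220],None,fx=2.2,fy=2.2,interpolation=cv2.INTER_CUBIC))
cv2.imwrite('pics/w1f.png',cv2.resize(im[90:260,220:370],None,fx=3.5,fy=3.5,interpolation=cv2.INTER_CUBIC))
E
```

```text
fin n 710 px [295.4 178.3] centre [0.5085 0.0144] rectc [510.4  14.8] [97. 12.] yaw 10.8
tie n 1398 px [470.5 203.1] centre [0.4953 0.229 ] rectc [497.4 229.5] [136.  18.] yaw 13.9
red n 644 px [576.8 212.9] centre [0.4849 0.4034] rectc [484.9 403.2] [30. 49.] yaw -12.0
outer+x+y? [ 0.6645 -0.1883  0.    ]
tl [ 0.3703 -0.2968  0.034 ]
tr [ 0.3856 -0.1368  0.024 ]
bl [ 0.6304 -0.3363  0.024 ]
br [ 0.6495 -0.179   0.024 ]
rod [0.4846 0.4098 0.009 ] 0.183 168.9
tieaxis [0.4927 0.2308 0.052 ] 0.127 -166.2
```

View pics/w1b.png

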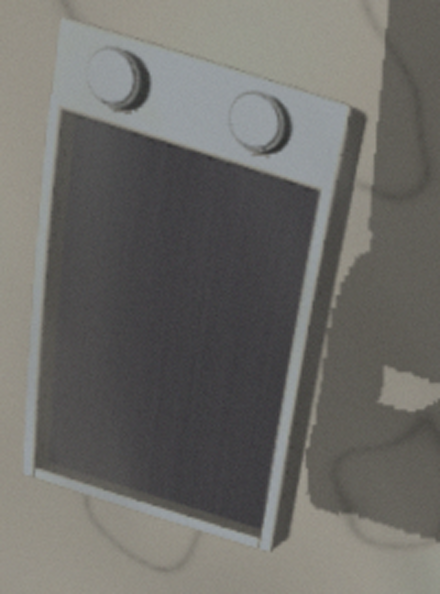

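View pics/w1f.png

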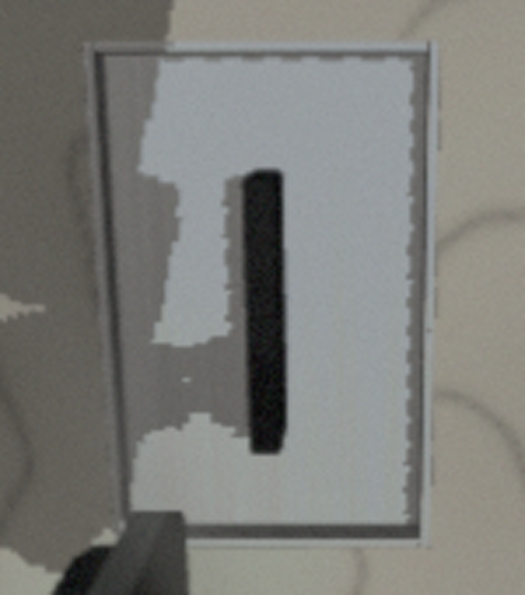

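```bash
python3 - <<'E'
from seg import *
s=state();p=wristcam(camera('wrist'),s)
C=np.array([unproj(p,(u/2.2+20,v/2.2),.024) for u,v in((62,110),(320,190),(262,535),(35,472))])
print(C.round(4),C.mean(0).round(4),[np.linalg.norm(C[i]-C[i-1]).round(4) for i in range(4)])
d=C[3]-C[0]+C[2]-C[1];print(np.degrees(np.arctan2(d[1],d[0])))
rows([.5105,.0145,.05],np.radians(101))
E
```

```text
[[ 0.4122 -0.3055  0.024 ]
 [ 0.4302 -0.1579  0.024 ]
 [ 0.6415 -0.1833  0.024 ]
 [ 0.6288 -0.3319  0.024 ]] [ 0.5282 -0.2447  0.024 ] [np.float64(0.2182), np.float64(0.1487), np.float64(0.2128), np.float64(0.1491)]
-6.9131715438131165
turn [-0.01  0.07  0.02] shift [-0.76 -3.25 19.97] q [-0.14 -0.13  1.92  0.    1.36 -1.9 ]
```

```bash
python3 -m crank '[[[0,0,0,-0.8,-3.3,5,60],[0,0,0,-0.8,-3.3,13,60],[0,0,0,-0.8,-3.3,19,60],[0,0,0,-0.8,-3.3,19,60]]]'; python3 - <<'E'
from h import *
s=state();p=wristcam(camera('wrist'),s);save(p,'w2');rows([.5105,.0145,.011],np.radians(101))
E
```

```text
time_s: 3.3
tcp_pos: [0.5076, 0.0152, 0.0558]
eef_rot: [3.139, -0.007, -2.948]
ft_force: [-0.2, 0.2, 0.9]
finger_gap: 0.6
turn [ 0.13 -0.27  0.06] shift [-0.21 -0.09  4.54] q [-0.19  0.16  2.01  0.    0.97 -1.96]
```

View pics/w2.png

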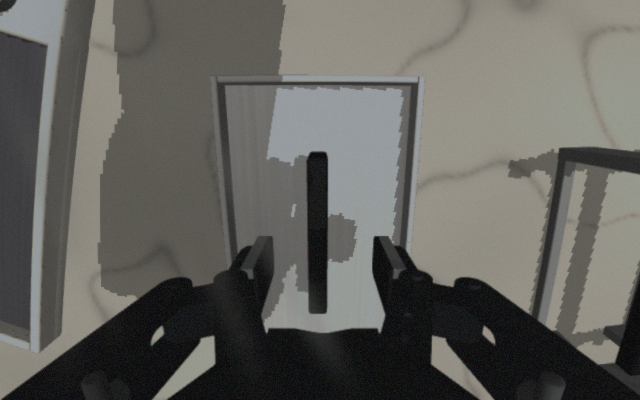

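The fin at (317,235) sits midway between the jaws at (260,250) and (390,250). I'll go down and grip.

```bash
python3 -m crank '[[[0,0,0,-0.2,-0.1,3,60],[0,0,0,-0.2,-0.1,4.5,60],[0,0,0,-0.2,-0.1,4.5,60],[0,0,0,-0.2,-0.1,4.5,0],[0,0,0,-0.2,-0.1,4.5,0],[0,0,0,-0.2,-0.1,4.5,0],[0,0,0,-0.2,-0.1,4.5,0],[0,0,0,-0.2,-0.1,4.5,0]]]'; python3 -m crank '[[[0,0,0,0,0,-3,0],[0,0,0,0,0,-8,0],[0,0,0,0,0,-12,0],[0,0,0,0,0,-12,0]]]'; python3 - <<'E'
from h import *
s=state();p=wristcam(camera('wrist'),s);save(p,'w3');rows([.528,-.248,.11],np.radians(84))
E
```

```text
time_s: 4.35
tcp_pos: [0.5117, 0.0142, 0.0129]
eef_rot: [3.14, -0.003, -2.949]
ft_force: [-1.4, -0.0, 7.0]
finger_gap: 0.128
time_s: 4.85
tcp_pos: [0.5143, 0.0137, 0.1363]
eef_rot: [-3.14, 0.004, -2.948]
ft_force: [-0.1, 0.3, -2.8]
finger_gap: 0.128
turn [ 0.02 -0.02 17.07] shift [  3.5  -26.01   2.37] q [-0.19  0.04  1.98  0.    1.13 -1.96]
```

View pics/w3.png

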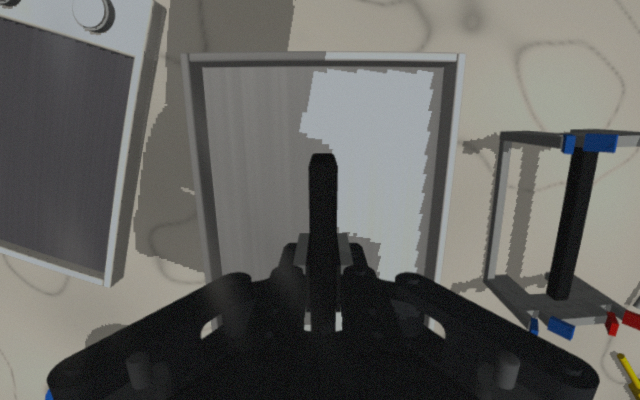

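```bash
python3 -m crank '[[[0,0,5,1,-6,1,0],[0,0,10,2,-12,1,0],[0,0,17,3,-18,1,0],[0,0,17,3.5,-24,1,0],[0,0,17,3.5,-26,1,0],[0,0,17,3.5,-26,1,0],[0,0,17,3.5,-26,1,0]]]'; python3 - <<'E'
from h import *
s=state();p=wristcam(camera('wrist'),s);save(p,'w4');q=camera('top');save(q,'t4')
rows([.529,-.248,.027],np.radians(83.5))
for m in (p,q): print([np.round(a['position'],3) for t in('base_mid','pan_mid') for a in mark_of(m,t)])
E
```

```text
time_s: 5.78
tcp_pos: [0.5272, -0.246, 0.1222]
eef_rot: [3.139, -0.003, 3.039]
ft_force: [0.6, 0.0, -1.8]
finger_gap: 0.126
turn [ 0.08 -0.11  0.67] shift [-0.17 -0.19  9.59] q [-0.63  0.21  1.81  0.    1.12 -2.1 ]
[array([ 0.531, -0.247,  0.131])]
[array([ 0.529, -0.248,  0.126])]
```

View pics/w4.png

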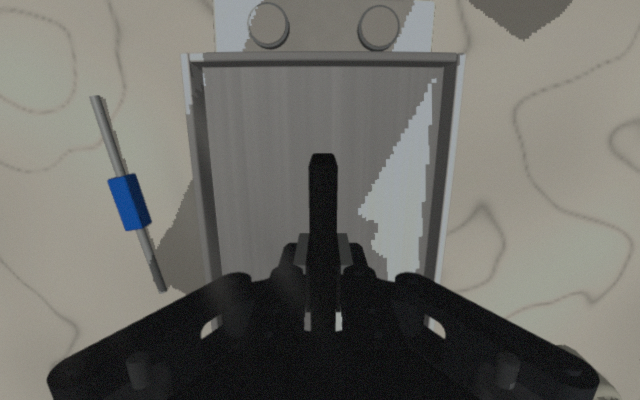

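The pan is centred over the base and parallel to its knob strip at (270..380, 25). Lowering it.

```bash
python3 -m crank '[[[0,0,0,-0.2,-0.1,5,0],[0,0,0,-0.2,-0.1,8,0],[0,0,0,-0.2,-0.1,9,0],[0,0,0,-0.2,-0.1,9.5,0],[0,0,0,-0.2,-0.1,9.6,0],[0,0,0,-0.2,-0.1,9.6,0]]]'; python3 - <<'E'
from h import *
s=state();p=wristcam(camera('wrist'),s);save(p,'w5');print(s['ft_force'])
E
```

```text
time_s: 6.82
tcp_pos: [0.5307, -0.2488, 0.029]
eef_rot: [-3.141, 0.001, 3.039]
ft_force: [0.0, -0.6, -2.4]
finger_gap: 0.128
[ 0.01639671 -0.58093052 -2.4451986 ]
```

View pics/w5.png

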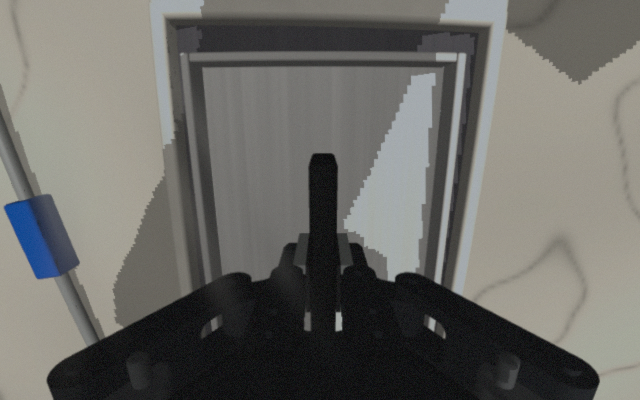

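The pan is centred inside the rim, about 4 mm above the floor. I'll lower it the rest and release.

```bash
python3 -m crank '[[[0,0,0,0,0,0.3,0],[0,0,0,0,0,0.4,0],[0,0,0,0,0,0.4,0],[0,0,0,0,0,0.4,40],[0,0,0,0,0,0.4,60],[0,0,0,0,0,0.4,60],[0,0,0,0,0,-3,60],[0,0,0,0,0,-9,60],[0,0,0,0,0,-15,60],[0,0,0,0,0,-20,60]]]';  python3 - <<'E'
from h import *
q=camera('top');save(q,'t6');s=state();p=wristcam(camera('wrist'),s);save(p,'w6')
for m in (p,q): print([np.round(a['position'],3) for t in('base_mid','pan_mid') for a in mark_of(m,t)])
rows([.497,.23,.22],np.radians(104))
E
```

```text
time_s: 8.12
tcp_pos: [0.5307, -0.2487, 0.2317]
eef_rot: [-3.14, 0.003, 3.039]
ft_force: [1.0, 0.3, -0.3]
finger_gap: 0.6
[array([ 0.534, -0.249,  0.034])]
[array([0.494, 0.232, 0.043]), array([ 0.53 , -0.251,  0.028])]
turn [  0.05  -0.06 -19.87] shift [ 8.14 47.22  0.76] q [-0.63  0.1   1.73  0.    1.31 -2.1 ]
```

View pics/w6.png

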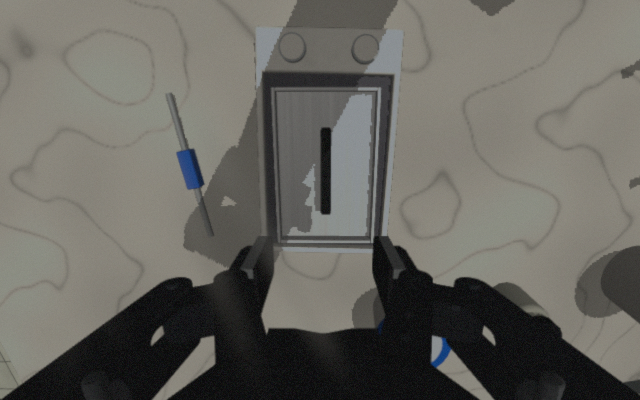

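The pan lies flat in the recess, fin at (325,170). I'll measure it and the blue spit at (190,168), then go to the cradle.

```bash
python3 - <<'E'
from seg import *
s=state();p=wristcam(camera('wrist'),s);m=masks(p)
rectof(p,p['color'].max(2)<40,(305,120,335,220),.050,'fin')
rectof(p,m['blue'],(165,140,215,200),.018,'blue')
A,B=[unproj(p,x,.011) for x in((170,95),(210,235))];d=B-A;print((A+B)/2,np.linalg.norm(d),np.degrees(np.arctan2(d[1],d[0])))
E
python3 -m crank '[[[0,0,-5,1,6,0.7,60],[0,0,-10,2,12,0.7,60],[0,0,-15,3,18,0.7,60],[0,0,-20,4,24,0.7,60],[0,0,-20,5,30,0.7,60],[0,0,-20,6.2,36,0.7,60],[0,0,-20,7.2,42,0.7,60],[0,0,-20,8.1,47.2,0.7,60],[0,0,-20,8.1,47.2,0.7,60],[0,0,-20,8.1,47.2,0.7,60]]]';  python3 - <<'E'
from seg import *
s=state();p=wristcam(camera('wrist'),s);save(p,'w7')
print([np.round(a['position'],3) for t in('cradle_mid','red_mid') for a in mark_of(p,t)])
rows([.497,.23,.16],np.radians(104))
E
```

```text
fin n 761 px [322. 177.] centre [ 0.5264 -0.2474] rectc [ 527.4 -248. ] [10. 94.] yaw -5.9
blue n 471 px [180.6 176.9] centre [ 0.514  -0.4199] rectc [ 514.6 -419.9] [47. 16.] yaw 3.9
[ 0.50646778 -0.40846522  0.011     ] 0.1776578875490408 4.024540513707459
time_s: 9.72
tcp_pos: [0.4966, 0.2295, 0.219]
eef_rot: [3.14, -0.004, -2.895]
ft_force: [1.0, -0.1, -0.0]
finger_gap: 0.6
[array([0.496, 0.231, 0.049]), array([0.487, 0.409, 0.006]), array([0.707, 0.481, 0.013])]
turn [ 0.09 -0.13  0.02] shift [-0.02  0.13  5.99] q [ 0.22  0.02  1.83  0.    1.3  -1.59]
```

View pics/w7.png

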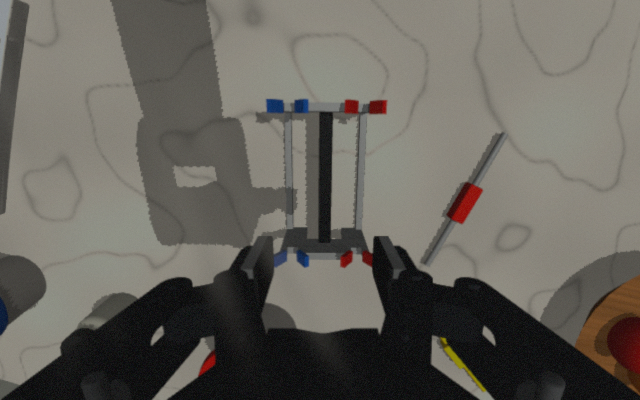

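```bash
python3 - <<'E'
from seg import *
s=state();p=wristcam(camera('wrist'),s)
rectof(p,p['color'].max(2)<40,(314,113,336,225),.052,'tie')
print([unproj(p,(u,v),.09)[:2].round(4) for u,v in((275,106),(378,106),(282,258),(369,258))])
E
python3 -m crank '[[[0,0,0,0,0.1,5,45],[0,0,0,0,0.1,10,45],[0,0,0,0,0.1,13,45],[0,0,0,0,0.1,13,45]]]';  python3 - <<'E'
from seg import *
s=state();p=wristcam(camera('wrist'),s);save(p,'w8')
rows([.497,.23,.034],np.radians(104))
E
```

```text
tie n 1274 px [325.6 168.1] centre [0.4825 0.2293] rectc [484.6 229.9] [119.  12.] yaw 13.4
[array([0.4325, 0.17  ]), array([0.4104, 0.2585]), array([0.5752, 0.2067]), array([0.554 , 0.2923])]
time_s: 10.42
tcp_pos: [0.495, 0.2285, 0.0876]
eef_rot: [3.14, -0.008, -2.899]
ft_force: [0.2, -0.9, -0.5]
finger_gap: 0.452
turn [ 0.09 -0.2  -0.06] shift [-0.07  0.07  5.58] q [ 0.22  0.18  1.91  0.    1.05 -1.59]
```

View pics/w8.png

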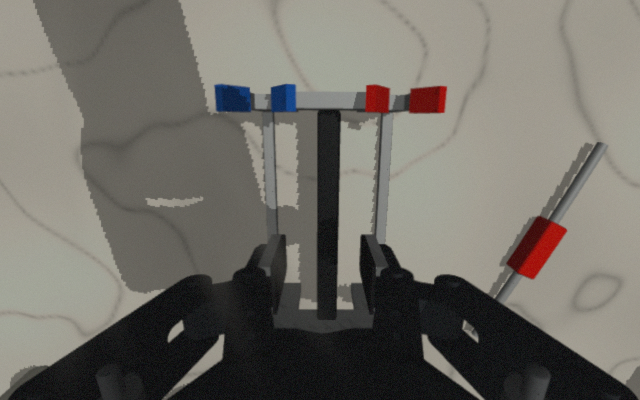

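The tie bar at (328,215) is between the jaws, within about 1 mm of their centre line. I'll descend and grip.

```bash
python3 -m crank '[[[0,0,0,0,0.1,3,45],[0,0,0,0,0.1,5.4,45],[0,0,0,0,0.1,5.4,45],[0,0,0,0,0.1,5.4,0],[0,0,0,0,0.1,5.4,0],[0,0,0,0,0.1,5.4,0],[0,0,0,0,0.1,5.4,0],[0,0,0,0,0.1,5.4,0]]]'; python3 -m crank '[[[0,0,0,0,0,-3,0],[0,0,0,0,0,-8,0],[0,0,0,0,0,-14,0],[0,0,0,0,0,-17,0],[0,0,0,0,0,-17,0]]]'; python3 - <<'E'
from h import *
s=state();p=wristcam(camera('wrist'),s);save(p,'w9');rows([.529,-.248,.2],np.radians(84))
E
```

```text
time_s: 11.48
tcp_pos: [0.4981, 0.2306, 0.0383]
eef_rot: [3.14, 0.001, -2.898]
ft_force: [-1.4, 0.5, 6.4]
finger_gap: 0.142
time_s: 12.1
tcp_pos: [0.4995, 0.2306, 0.2113]
eef_rot: [3.14, 0.007, -2.898]
ft_force: [0.6, -0.3, -4.4]
finger_gap: 0.144
turn [ 0.11  0.08 19.94] shift [  8.51 -47.16   0.76] q [ 0.23  0.03  1.84  0.    1.27 -1.59]
```

View pics/w9.png

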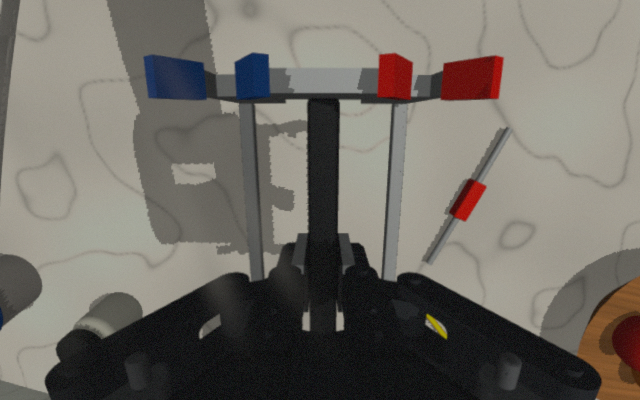

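```bash
python3 -m crank '[[[0,0,5,1,-6,0.7,0],[0,0,10,2,-12,0.7,0],[0,0,15,3,-18,0.7,0],[0,0,20,4,-24,0.7,0],[0,0,20,5,-30,0.7,0],[0,0,20,6.4,-36,0.7,0],[0,0,20,7.4,-42,0.7,0],[0,0,20,8.5,-47.2,0.7,0],[0,0,20,8.5,-47.2,0.7,0],[0,0,20,8.5,-47.2,0.7,0]]]';python3 -m crank '[[[0,0,0,0,0,5,0],[0,0,0,0,0,6,0],[0,0,0,0,0,6,0]]]';  python3 - <<'E'
from seg import *
s=state();p=wristcam(camera('wrist'),s);save(p,'w10');q=camera('scene');save(q,'s10')
for m in (p,q): print([np.round(a['position'],3) for t in('cradle_mid','pan_mid') for a in mark_of(m,t)])
rows([.529,-.248,.056],np.radians(84))
E
```

```text
time_s: 13.4
tcp_pos: [0.5279, -0.2472, 0.1977]
eef_rot: [3.137, -0.003, 3.036]
ft_force: [-0.3, 0.1, -4.3]
finger_gap: 0.143
time_s: 13.78
tcp_pos: [0.5273, -0.2455, 0.1369]
eef_rot: [3.135, -0.005, 3.037]
ft_force: [-0.6, -0.6, -4.3]
finger_gap: 0.142
[array([ 0.525, -0.248,  0.146]), array([ 0.537, -0.249,  0.038]), array([ 0.528, -0.246,  0.148])]
[array([ 0.524, -0.245,  0.143]), array([ 0.529, -0.247,  0.031]), array([ 0.525, -0.25 ,  0.012])]
turn [ 0.21 -0.05 -0.07] shift [-0.06 -0.09  8.33] q [-0.63  0.19  1.8   0.    1.15 -2.1 ]
```

View pics/w10.png

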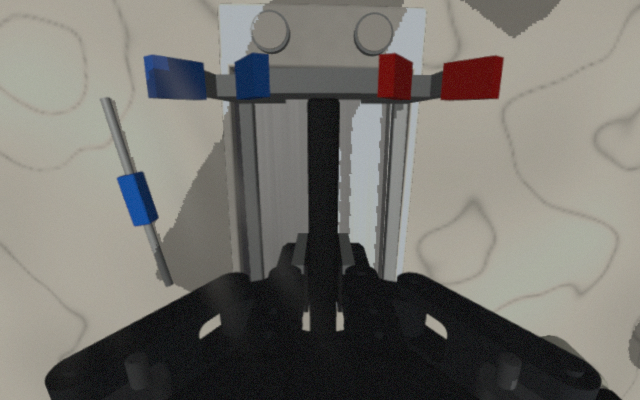

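View pics/s10.png

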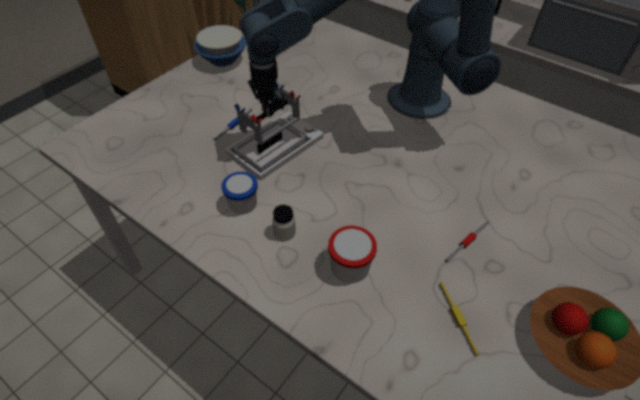

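```bash
python3 -m crank '[[[0,0,0,-0.3,-0.2,3,0],[0,0,0,-0.3,-0.2,5,0],[0,0,0,-0.3,-0.2,6.5,0],[0,0,0,-0.3,-0.2,6.5,0]]]';  python3 - <<'E'
from seg import *
s=state();p=wristcam(camera('wrist'),s);save(p,'w11');q=camera('scene');cv2.imwrite('pics/s11.png',cv2.resize(q['color'][60:200,190:350,::-1],None,fx=4,fy=4,interpolation=cv2.INTER_CUBIC))
rows([.530,-.248,.054],np.radians(84))
E
```

```text
time_s: 14.58
tcp_pos: [0.5303, -0.2488, 0.0727]
eef_rot: [3.136, -0.004, 3.036]
ft_force: [-0.0, -0.3, -3.9]
finger_gap: 0.141
turn [ 0.18 -0.01 -0.07] shift [0.18 0.15 2.08] q [-0.63  0.29  1.81  0.    1.04 -2.1 ]
```

View pics/w11.png

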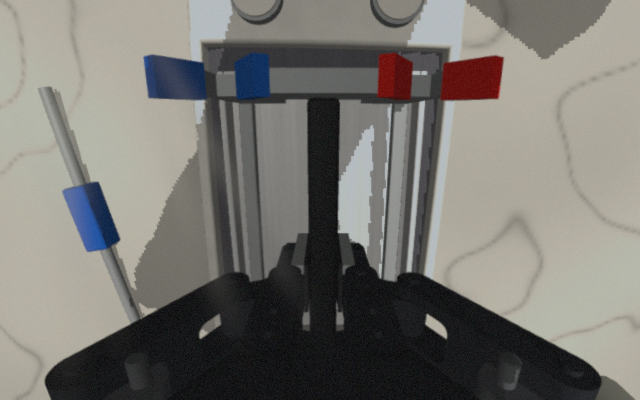

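View pics/s11.png

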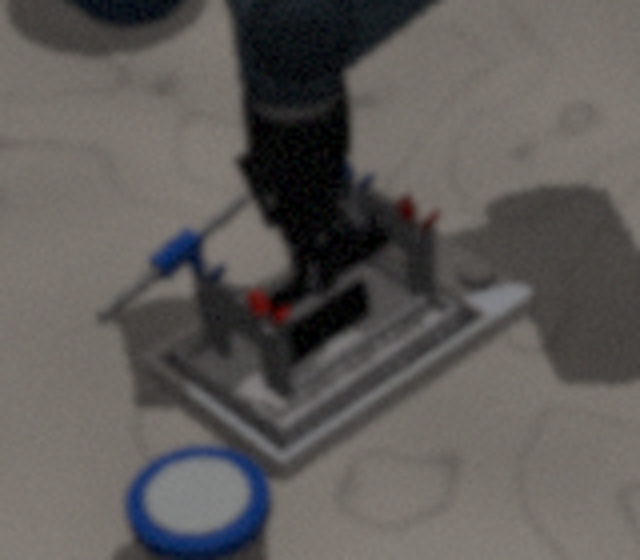

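The cradle is over the pan interior and parallel to it, with rails at (245..395) inside the pan walls. I'll lower it gently and check the force before releasing.

```bash
python3 -m crank '[[[0,0,0,0.1,0,0.8,0],[0,0,0,0.1,0,1.3,0],[0,0,0,0.1,0,1.6,0],[0,0,0,0.1,0,1.8,0],[0,0,0,0.1,0,1.8,0],[0,0,0,0.1,0,1.8,0]]]'; python3 - <<'E'
from seg import *
s=state();p=wristcam(camera('wrist'),s);save(p,'w12')
E
```

```text
time_s: 15.42
tcp_pos: [0.5308, -0.2496, 0.0569]
eef_rot: [3.139, 0.0, 3.036]
ft_force: [0.5, -0.3, -3.5]
finger_gap: 0.143
```

View pics/w12.png

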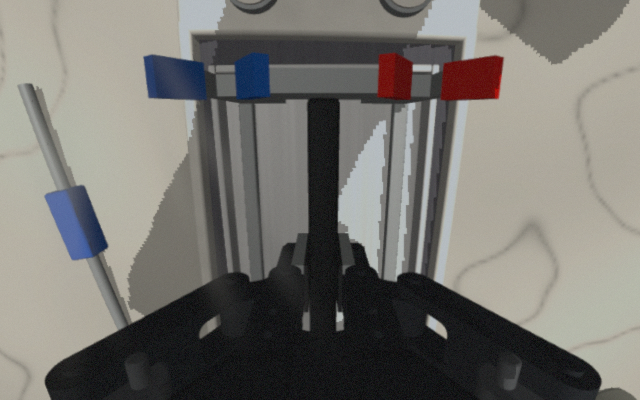

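```bash
python3 -m crank '[[[0,0,0,0,0,0.2,0],[0,0,0,0,0,0.35,0],[0,0,0,0,0,0.35,0],[0,0,0,0,0,0.35,0]]]'; python3 -m crank '[[[0,0,0,0,0,0,25],[0,0,0,0,0,0,35],[0,0,0,0,0,0,35],[0,0,0,0,0,0,35],[0,0,0,0,0,-3,35],[0,0,0,0,0,-8,35],[0,0,0,0,0,-14,35],[0,0,0,0,0,-19,35],[0,0,0,0,0,-19,35]]]'; python3 - <<'E'
from seg import *
s=state();p=wristcam(camera('wrist'),s);save(p,'w13');q=camera('top')
for m in (p,q): print([(t,np.round(a['position'],3)) for t in('cradle_mid','red_mid') for a in mark_of(m,t)])
q=camera('scene');cv2.imwrite('pics/s13.png',cv2.resize(q['color'][60:200,190:350,::-1],None,fx=4,fy=4,interpolation=cv2.INTER_CUBIC))
rows([.485,.409,.2],np.radians(78))
E
```

```text
time_s: 15.98
tcp_pos: [0.531, -0.2497, 0.0544]
eef_rot: [3.139, 0.0, 3.036]
ft_force: [-4.0, 2.2, 5.5]
finger_gap: 0.145
time_s: 17.1
tcp_pos: [0.5332, -0.2519, 0.2503]
eef_rot: [-3.139, 0.009, 3.036]
ft_force: [-0.3, -0.5, -0.2]
finger_gap: 0.352
[('cradle_mid', array([ 0.529, -0.25 ,  0.063]))]
[('cradle_mid', array([0.759, 0.002, 0.044])), ('red_mid', array([0.485, 0.41 , 0.007])), ('red_mid', array([0.703, 0.486, 0.012]))]
turn [ 0.25 -0.16  5.94] shift [11.44 65.02  4.57] q [-0.63  0.09  1.71  0.    1.34 -2.1 ]
```

View pics/w13.png

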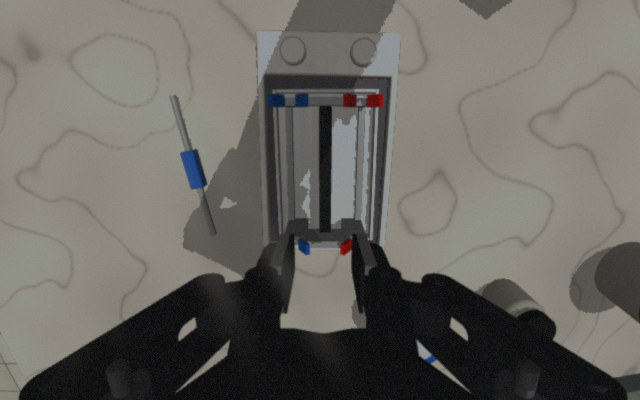

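View pics/s13.png

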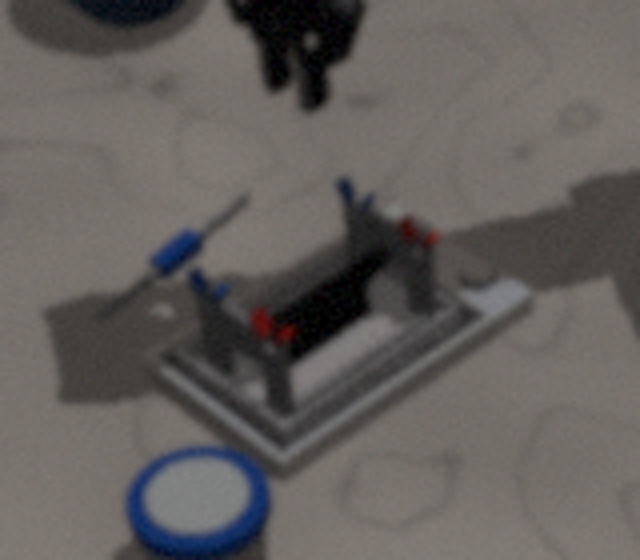

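The cradle stands level in the pan. Its grasp data give a centre of about (0.529, -0.2495) and a yaw of -6°. Next the red spit.

```bash
python3 -m crank '[[[0,0,1,1.1,6,0,35],[0,0,2,2.2,12.5,0,35],[0,0,3,3.3,18.7,0,35],[0,0,4,4.4,25,0,35],[0,0,5,5.5,31,1,35],[0,0,6,6.6,37,2,35],[0,0,6,7.7,43.5,3,35],[0,0,6,8.8,50,4,35],[0,0,6,10,57,4.5,35],[0,0,6,11.4,65,4.5,35]]]';python3 -m crank '[[[0,0,0,0,0.5,0,35],[0,0,0,0,0.5,0,35]]]'; python3 - <<'E'
from seg import *
s=state();p=wristcam(camera('wrist'),s);save(p,'w14');m=masks(p)
print([(t,np.round(a['position'],3)) for t in('red_mid',) for a in mark_of(p,t)])
rectof(p,m['red'],(0,0,640,235),.018,'red')
rows([.485,.409,.1],np.radians(78))
E
```

```text
time_s: 18.7
tcp_pos: [0.4871, 0.371, 0.1997]
eef_rot: [3.139, -0.005, 2.931]
ft_force: [1.0, 0.4, 0.2]
finger_gap: 0.351
time_s: 18.95
tcp_pos: [0.4876, 0.3758, 0.1985]
eef_rot: [3.14, -0.006, 2.932]
ft_force: [-0.4, -0.2, 0.8]
finger_gap: 0.351
[('red_mid', array([0.488, 0.409, 0.009]))]
red n 1217 px [619.9 219.8] centre [0.6106 0.7242] rectc [607.3 722.7] [71. 43.] yaw 82.0
turn [ 0.1  -0.3  -0.13] shift [0.99 3.26 9.93] q [ 0.47  0.2   1.68  0.    1.27 -0.89]
```

View pics/w14.png

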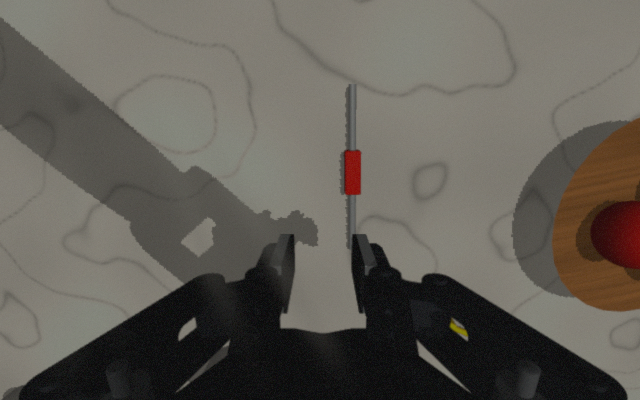

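```bash
python3 - <<'E'
from seg import *
s=state();p=wristcam(camera('wrist'),s);m=masks(p)
rectof(p,m['red'],(330,140,370,205),.016,'red')
E
python3 -m crank '[[[0,0,0,1,3.3,5,35],[0,0,0,1,3.3,10,35],[0,0,0,1,3.3,12,35],[0,0,0,1,3.3,12,35]]]'; python3 - <<'E'
from seg import *
s=state();p=wristcam(camera('wrist'),s);save(p,'w15');m=masks(p)
rectof(p,m['red'],(290,0,350,400),.017,'red')
rows([.487,.409,.003],np.radians(78))
E
```

```text
red n 664 px [352.9 171.2] centre [0.4858 0.4111] rectc [486.3 410.6] [17. 49.] yaw -10.2
time_s: 19.6
tcp_pos: [0.4848, 0.4081, 0.0787]
eef_rot: [3.141, -0.007, 2.928]
ft_force: [-0.5, -0.3, 0.3]
finger_gap: 0.352
red n 1537 px [326.1 212.2] centre [0.4847 0.4116] rectc [484.9 411.5] [17. 51.] yaw -10.3
turn [ 0.17 -0.23 -0.23] shift [-0.13  0.    7.77] q [ 0.52  0.38  1.68  0.01  1.08 -0.84]
```

View pics/w15.png

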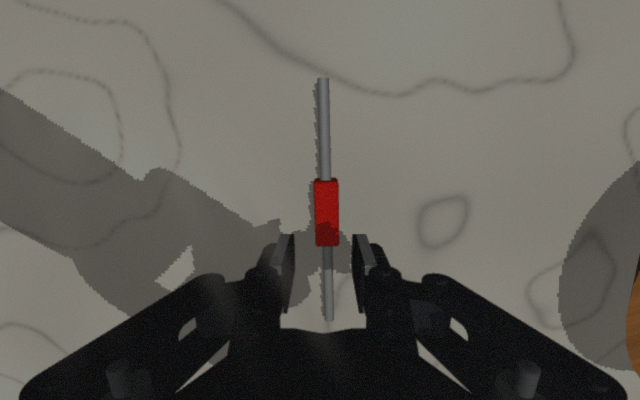

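The red block at (326,212) lies between the jaws. I'll shift 2–3 mm, turn 2°, descend and grip.

```bash
python3 -m crank '[[[0,0,-2,0.1,0.3,3,35],[0,0,-2,0.1,0.3,6,35],[0,0,-2,0.1,0.3,7.4,35],[0,0,-2,0.1,0.3,7.5,35],[0,0,-2,0.1,0.3,7.5,35]]]'; python3 - <<'E'
from h import *
rows([.485,.411,.004],np.radians(79.7)); print(state()['ft_force'])
s=state();p=wristcam(camera('wrist'),s);save(p,'w16')
E
```

```text
time_s: 20.27
tcp_pos: [0.4867, 0.413, 0.0075]
eef_rot: [3.137, -0.002, 2.963]
ft_force: [0.1, 0.2, -0.3]
finger_gap: 0.348
turn [ 0.29 -0.1   0.07] shift [ 0.13 -0.23  0.35] q [ 0.52  0.5   1.69  0.01  0.96 -0.87]
[ 0.13087372  0.23683389 -0.31055406]
```

View pics/w16.png

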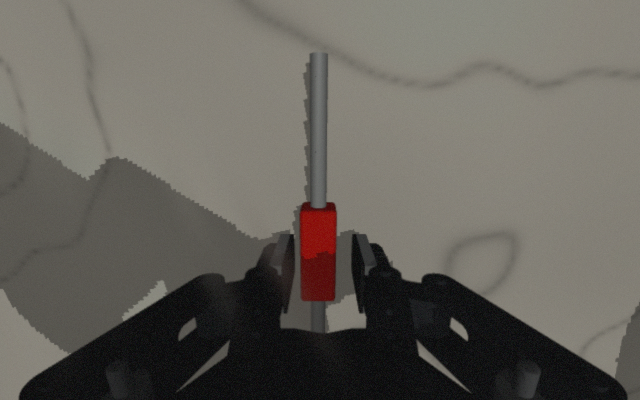

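```bash
python3 -m crank '[[[0,0,0,0.1,-0.2,0.4,35],[0,0,0,0.1,-0.2,0.5,35],[0,0,0,0.1,-0.2,0.5,0],[0,0,0,0.1,-0.2,0.5,0],[0,0,0,0.1,-0.2,0.5,0],[0,0,0,0.1,-0.2,0.5,0],[0,0,0,0.1,-0.2,0.5,0]]]'; python3 -m crank '[[[0,0,0,0,0,-3,0],[0,0,0,0,0,-8,0],[0,0,0,0,0,-14,0],[0,0,0,0,0,-20,0],[0,0,0,0,0,-20,0],[0,0,0,0,0,-20,0]]]'; python3 - <<'E'
from seg import *
s=state();p=wristcam(camera('wrist'),s);save(p,'w17')
rows([.533,-.2147,.2],np.radians(84))
E
```

```text
time_s: 21.2
tcp_pos: [0.4855, 0.4114, 0.0028]
eef_rot: [3.136, -0.001, 2.963]
ft_force: [-0.1, -0.7, 3.1]
finger_gap: 0.193
time_s: 21.95
tcp_pos: [0.4848, 0.4098, 0.2012]
eef_rot: [3.138, -0.003, 2.963]
ft_force: [-0.3, -0.6, -3.0]
finger_gap: 0.194
turn [ 0.15 -0.27 -4.23] shift [-15.88 -60.56  -0.22] q [ 0.52  0.24  1.63  0.01  1.28 -0.87]
```

View pics/w17.png

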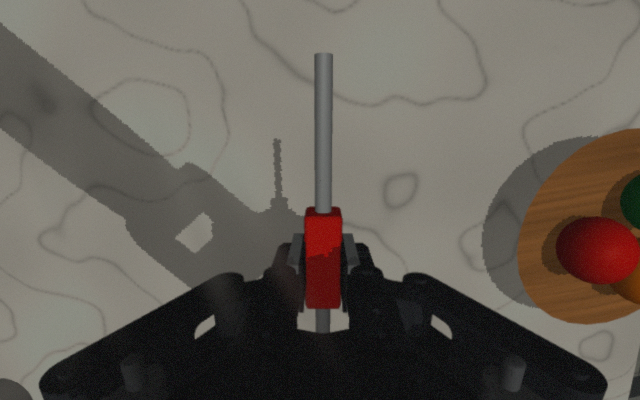

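```bash
python3 -m crank '[[[0,0,-1,-1.6,-6,0,0],[0,0,-2,-3.2,-12,0,0],[0,0,-3,-4.8,-18,0,0],[0,0,-4,-6.4,-24,0,0],[0,0,-4,-8,-30,0,0],[0,0,-4,-9.6,-36,0,0],[0,0,-4,-11.2,-42,0,0],[0,0,-4,-12.8,-48.5,0,0],[0,0,-4,-14.4,-55,0,0],[0,0,-4,-15.9,-60.6,0,0]]]';python3 -m crank '[[[0,0,0,0,0,0,0],[0,0,0,0,0,0,0],[0,0,0,0,0,0,0]]]'; python3 - <<'E'
from seg import *
s=state();p=wristcam(camera('wrist'),s);save(p,'w18')
rows([.533,-.2147,.12],np.radians(84))
print([(t,np.round(a['position'],3)) for t in('red_mid','cradle_mid') for a in mark_of(p,t)])
E
```

```text
time_s: 23.25
tcp_pos: [0.5313, -0.212, 0.195]
eef_rot: [3.137, -0.009, 3.032]
ft_force: [0.7, -0.1, -1.1]
finger_gap: 0.19
time_s: 23.62
tcp_pos: [0.5308, -0.2105, 0.1937]
eef_rot: [3.135, -0.011, 3.034]
ft_force: [-0.1, 0.3, -1.5]
finger_gap: 0.194
turn [ 0.33 -0.57 -0.15] shift [-0.31 -0.44  7.41] q [-0.58  0.11  1.79  0.    1.26 -2.04]
[('red_mid', array([ 0.533, -0.213,  0.2  ])), ('cradle_mid', array([ 0.532, -0.25 ,  0.063]))]
```

View pics/w18.png

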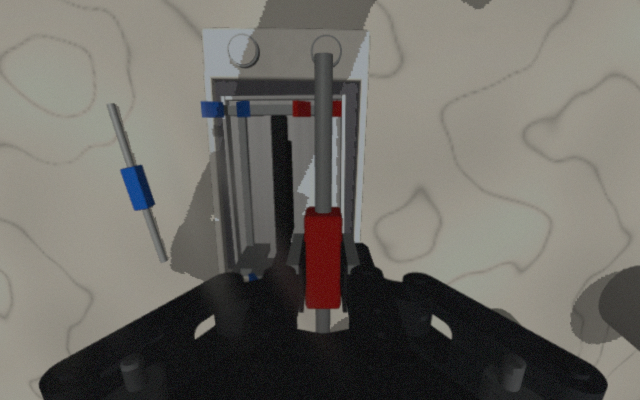

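```bash
python3 - <<'E'
from seg import *
s=state();p=wristcam(camera('wrist'),s);m=masks(p)
c=m['red'][95:125,285:350];ys,xs=np.where(c);print(xs.min()+285,xs.max()+285,ys.min()+95,ys.max()+95)
u=(xs.min()+xs.max())/2+285;v=(ys.min()+ys.max())/2+95
print(unproj(p,(u,v),.098)); b=m['blue'][95:125,190:260];ys,xs=np.where(b);print(unproj(p,((xs.min()+xs.max())/2+190,(ys.min()+ys.max())/2+95),.098))
E
python3 -m crank '[[[0.3,-0.6,0,-0.3,-0.4,4,0],[0.3,-0.6,0,-0.3,-0.4,7,0],[0.3,-0.6,0,-0.3,-0.4,7,0],[0.3,-0.6,0,-0.3,-0.4,7,0]]]'; python3 - <<'E'
from seg import *
s=state();p=wristcam(camera('wrist'),s);save(p,'w19');q=camera('scene');cv2.imwrite('pics/s19.png',cv2.resize(q['color'][60:200,190:350,::-1],None,fx=4,fy=4,interpolation=cv2.INTER_CUBIC))
rows([.533,-.2147,.076],np.radians(84))
E
```

```text
294 341 100 114
[ 0.45561459 -0.20541897  0.098     ]
[ 0.44800029 -0.27651102  0.098     ]
time_s: 24.32
tcp_pos: [0.5343, -0.2152, 0.1265]
eef_rot: [-3.14, 0.004, 3.034]
ft_force: [0.2, 0.5, -1.4]
finger_gap: 0.19
turn [-0.1   0.29 -0.15] shift [0.2  0.07 5.11] q [-0.58  0.19  1.83  0.    1.12 -2.04]
```

View pics/w19.png

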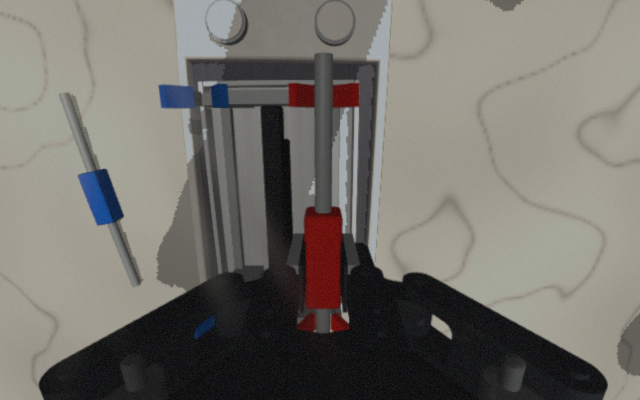

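View pics/s19.png

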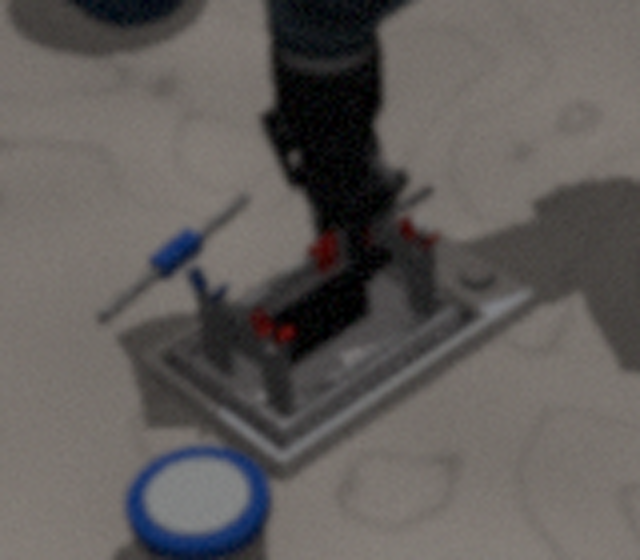

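The rod at x≈322 px is centred between the red lips (290..358, 95). Lowering it.

```bash
python3 -m crank '[[[0,0.3,0,0.2,0,2,0],[0,0.3,0,0.2,0,3.5,0],[0,0.3,0,0.2,0,4.5,0],[0,0.3,0,0.2,0,5,0],[0,0.3,0,0.2,0,5,0],[0,0.3,0,0.2,0,5,0]]]'; python3 - <<'E'
from seg import *
s=state();p=wristcam(camera('wrist'),s);save(p,'w20')
rows([.533,-.2147,.076],np.radians(84))
E
```

```text
time_s: 25.18
tcp_pos: [0.5332, -0.2157, 0.0775]
eef_rot: [-3.139, 0.001, 3.034]
ft_force: [-0.5, 0.0, -1.2]
finger_gap: 0.193
turn [-0.13  0.03 -0.15] shift [0.03 0.09 0.15] q [-0.58  0.26  1.85 -0.    1.03 -2.04]
```

View pics/w20.png

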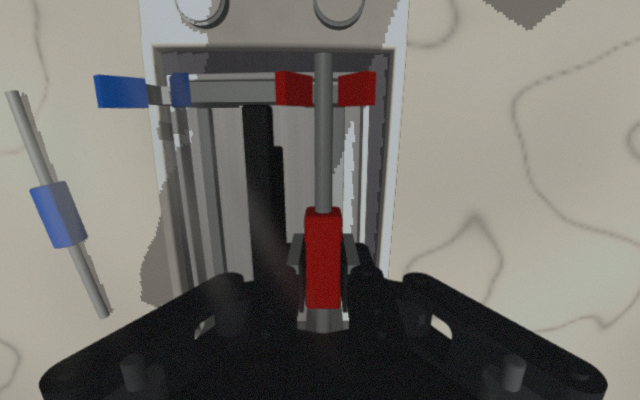

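The rod is in the slot, 1–2 mm from the bottom. I'll settle it and release.

```bash
python3 -m crank '[[[0,0,0,0,0,0.2,0],[0,0,0,0,0,0.2,0],[0,0,0,0,0,0.2,0],[0,0,0,0,0,0.2,30],[0,0,0,0,0,0.2,35],[0,0,0,0,0,0.2,35],[0,0,0,0,0,0.2,35]]]'; python3 -m crank '[[[0,0,0,0,0,-2,35],[0,0,0,0,0,-6,35],[0,0,0,0,0,-12,35],[0,0,0,0,0,-16,35],[0,0,0,0,0,-16,35]]]'; python3 - <<'E'
from seg import *
s=state();p=wristcam(camera('wrist'),s);save(p,'w21');q=camera('scene');cv2.imwrite('pics/s21.png',cv2.resize(q['color'][60:200,190:350,::-1],None,fx=4,fy=4,interpolation=cv2.INTER_CUBIC))
print([(t,np.round(a['position'],3)) for t in('red_mid','cradle_mid','blue_mid') for a in mark_of(p,t)])
rows([.5145,-.42,.2],np.radians(95))
E
```

```text
time_s: 26.1
tcp_pos: [0.5332, -0.2157, 0.0756]
eef_rot: [-3.139, 0.001, 3.034]
ft_force: [-0.5, 0.8, 0.1]
finger_gap: 0.35
time_s: 26.72
tcp_pos: [0.5354, -0.2166, 0.242]
eef_rot: [-3.134, 0.01, 3.034]
ft_force: [0.2, -0.1, -0.6]
finger_gap: 0.35
[('red_mid', array([ 0.536, -0.218,  0.081])), ('cradle_mid', array([ 0.532, -0.251,  0.065])), ('blue_mid', array([ 0.516, -0.425,  0.009]))]
turn [ -0.04  -0.13 -11.15] shift [ -0.44 -20.59   3.41] q [-0.58  0.07  1.75 -0.    1.32 -2.04]
```

View pics/w21.png

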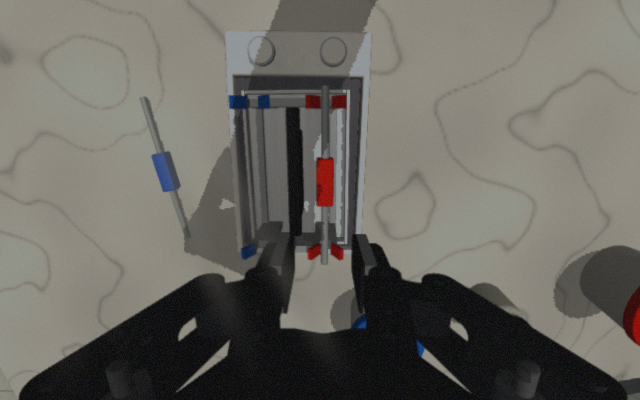

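View pics/s21.png

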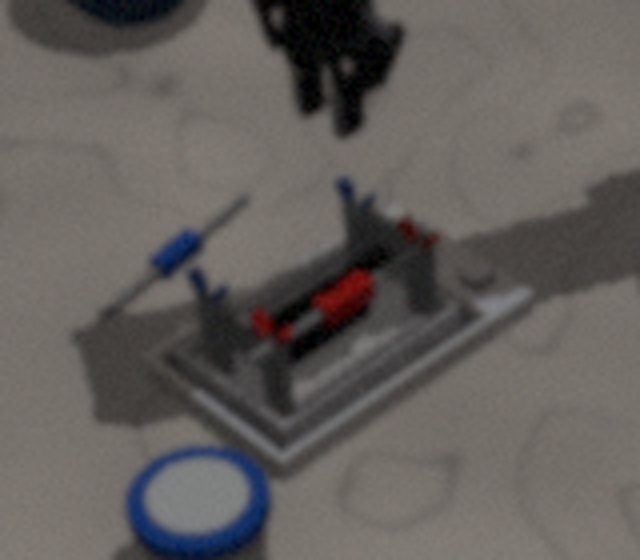

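The red spit is seated at both ends, block at (325,182), z≈0.081. Now the blue spit, with its block at (166,172).

```bash
python3 -m crank '[[[0,0,-5,0,-6,0,35],[0,0,-11,0,-12,1,35],[0,0,-11,-0.3,-18,2.5,35],[0,0,-11,-0.4,-20.5,3.4,35],[0,0,-11,-0.4,-20.5,3.4,35],[0,0,-11,-0.4,-20.5,3.4,35]]]'; python3 - <<'E'
from seg import *
s=state();p=wristcam(camera('wrist'),s);save(p,'w22');m=masks(p)
rectof(p,m['blue'],(280,100,350,235),.016,'blue')
rows([.5145,-.42,.08],np.radians(95))
E
```

```text
time_s: 27.72
tcp_pos: [0.5142, -0.418, 0.1994]
eef_rot: [3.141, -0.003, -3.056]
ft_force: [0.5, 0.6, 1.1]
finger_gap: 0.348
blue n 646 px [318.  179.2] centre [ 0.5143 -0.4221] rectc [ 515.  -422.2] [49. 16.] yaw 4.6
turn [ 0.01 -0.14 -0.09] shift [-1.000e-02 -2.200e-01  1.199e+01] q [-0.85  0.3   1.55 -0.    1.29 -2.51]
```

View pics/w22.png

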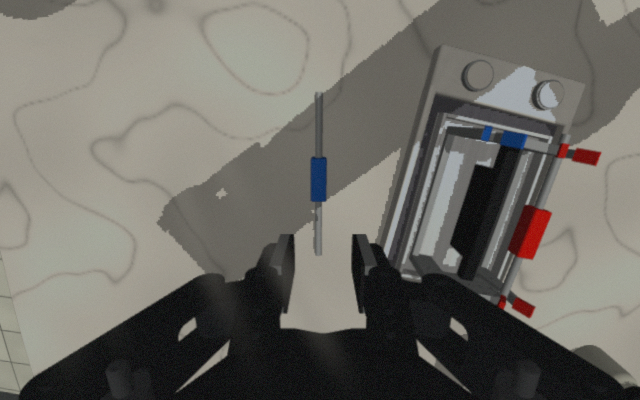

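The blue block at (318,179) is aligned with the jaws. Descending.

```bash
python3 -m crank '[[[0,0,0,0,-0.4,5,35],[0,0,0,0,-0.4,11,35],[0,0,0,0,-0.4,16,35],[0,0,0,0,-0.4,18,35],[0,0,0,0,-0.4,18,35],[0,0,0,0,-0.4,18,35]]]'; python3 - <<'E'
from seg import *
s=state();p=wristcam(camera('wrist'),s);save(p,'w23');m=masks(p)
rectof(p,m['blue'],(280,100,350,330),.016,'blue')
rows([.5148,-.4222,.003],np.radians(95))
E
```

```text
time_s: 28.52
tcp_pos: [0.516, -0.4231, 0.0229]
eef_rot: [-3.138, 0.0, -3.055]
ft_force: [-0.0, 0.2, 0.4]
finger_gap: 0.351
blue n 2735 px [323.3 238.6] centre [ 0.513  -0.4224] rectc [ 513.3 -422.3] [52. 17.] yaw 4.4
turn [-0.22  0.03 -0.07] shift [0.11 0.13 2.01] q [-0.86  0.53  1.61 -0.    1.01 -2.51]
```

View pics/w23.png

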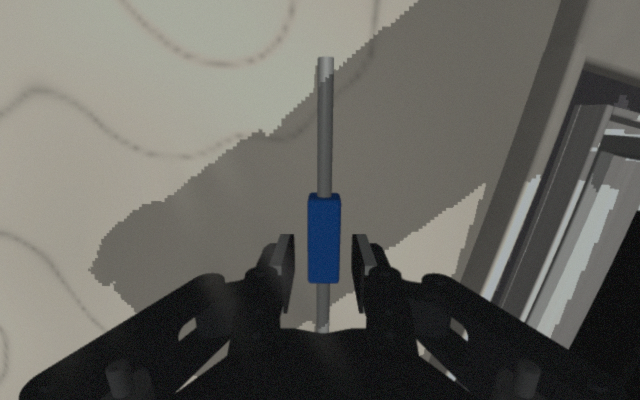

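```bash
python3 -m crank '[[[0,0,0,0.2,0,1.3,35],[0,0,0,0.2,0,1.9,35],[0,0,0,0.2,0,2,35],[0,0,0,0.2,0,2,35],[0,0,0,0.2,0,2,0],[0,0,0,0.2,0,2,0],[0,0,0,0.2,0,2,0],[0,0,0,0.2,0,2,0],[0,0,0,0.2,0,2,0]]]'; python3 -m crank '[[[0,0,0,0,0,-3,0],[0,0,0,0,0,-8,0],[0,0,0,0,0,-14,0],[0,0,0,0,0,-20,0],[0,0,0,0,0,-20,0],[0,0,0,0,0,-20,0]]]'; python3 - <<'E'
from seg import *
s=state();p=wristcam(camera('wrist'),s);save(p,'w24')
print([(t,np.round(a['position'],3)) for t in('red_mid','cradle_mid','blue_mid') for a in mark_of(p,t)])
rows([.527,-.2847,.2],np.radians(84))
E
```

```text
time_s: 29.7
tcp_pos: [0.5142, -0.4239, 0.0035]
eef_rot: [-3.137, 0.001, -3.056]
ft_force: [-0.3, -0.0, 2.4]
finger_gap: 0.19
time_s: 30.45
tcp_pos: [0.5133, -0.4222, 0.2019]
eef_rot: [-3.139, -0.0, -3.056]
ft_force: [-1.0, 0.2, -1.9]
finger_gap: 0.194
[('red_mid', array([ 0.535, -0.218,  0.079])), ('cradle_mid', array([ 0.527, -0.248,  0.064])), ('blue_mid', array([ 0.515, -0.427,  0.209]))]
turn [-0.05 -0.09 10.92] shift [-2.57 13.56  0.05] q [-0.86  0.3   1.54 -0.    1.29 -2.51]
```

View pics/w24.png

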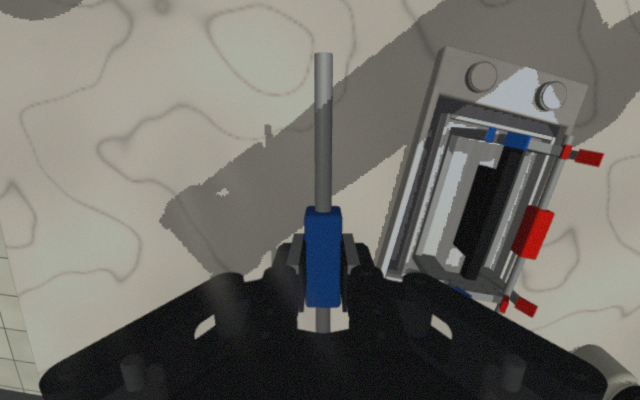

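```bash
python3 -m crank '[[[0,0,5,-1,5,0,0],[0,0,11,-2,10,0,0],[0,0,11,-2.5,13.5,0,0],[0,0,11,-2.5,13.5,0,0],[0,0,11,-2.5,13.5,0,0],[0,0,11,-2.5,13.5,0,0]]]'; python3 - <<'E'
from seg import *
s=state();p=wristcam(camera('wrist'),s);save(p,'w25');m=masks(p)
b=m['blue'][60:150,200:440];ys,xs=np.where(b);print(xs.min()+200,xs.max()+200,ys.min()+60,ys.max()+60)
print(unproj(p,((xs.min()+xs.max())/2+200,(ys.min()+ys.max())/2+60),.098))
rows([.526,-.2845,.125],np.radians(84))
E
```

```text
time_s: 31.4
tcp_pos: [0.5262, -0.2863, 0.2002]
eef_rot: [-3.141, -0.002, 3.034]
ft_force: [0.4, -0.2, -1.9]
finger_gap: 0.192
302 349 95 110
[ 0.44820794 -0.27498564  0.098     ]
turn [-0.06 -0.1  -0.15] shift [0.03 0.19 7.52] q [-0.69  0.16  1.72 -0.    1.27 -2.15]
```

View pics/w25.png

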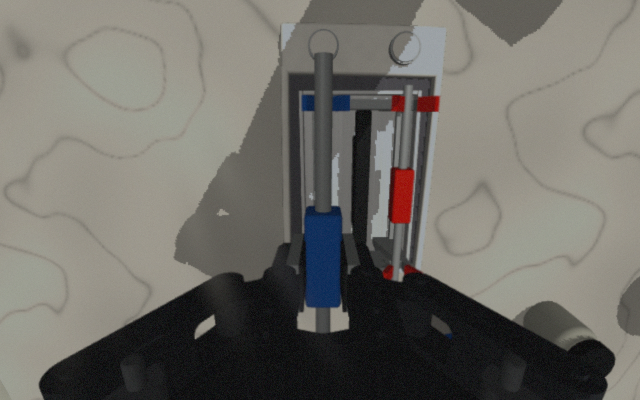

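```bash
python3 -m crank '[[[0,0,0,0,0.2,4,0],[0,0,0,0,0.2,7.5,0],[0,0,0,0,0.2,7.5,0],[0,0,0,0,0.2,7.5,0]]]'; python3 - <<'E'
from seg import *
s=state();p=wristcam(camera('wrist'),s);save(p,'w26')
rows([.526,-.2840,.078],np.radians(84))
E
```

```text
time_s: 31.95
tcp_pos: [0.527, -0.2855, 0.1267]
eef_rot: [-3.139, 0.0, 3.034]
ft_force: [0.2, -0.1, -2.1]
finger_gap: 0.194
turn [-0.17  0.07 -0.18] shift [0.16 0.17 4.94] q [-0.68  0.24  1.76 -0.    1.13 -2.15]
```

View pics/w26.png

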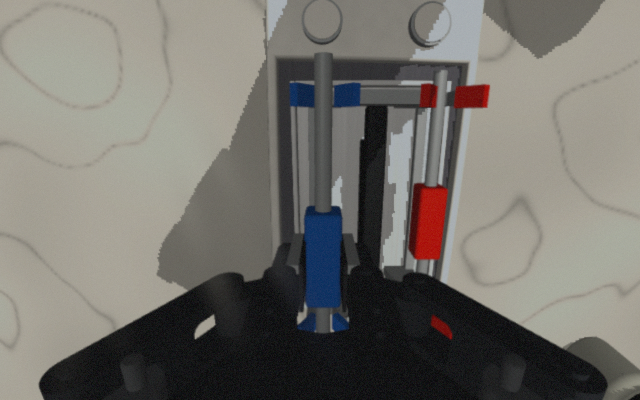

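The rod is centred between the blue lips (290..360, 95), and the red block at (430,222) is clear of the fingers. Lowering.

```bash
python3 -m crank '[[[0,0,0,0.1,0.1,2,0],[0,0,0,0.1,0.1,3.5,0],[0,0,0,0.1,0.1,4.5,0],[0,0,0,0.1,0.1,4.9,0],[0,0,0,0.1,0.1,4.9,0],[0,0,0,0.1,0.1,4.9,0]]]'; python3 - <<'E'
from seg import *
s=state();p=wristcam(camera('wrist'),s);save(p,'w27')
rows([.526,-.2845,.0765],np.radians(84))
E
```

```text
time_s: 32.75
tcp_pos: [0.5269, -0.285, 0.0789]
eef_rot: [-3.138, 0.002, 3.034]
ft_force: [0.2, 0.0, -1.3]
finger_gap: 0.194
turn [-0.21  0.12 -0.17] shift [0.09 0.04 0.25] q [-0.68  0.31  1.78 -0.    1.05 -2.15]
```

View pics/w27.png

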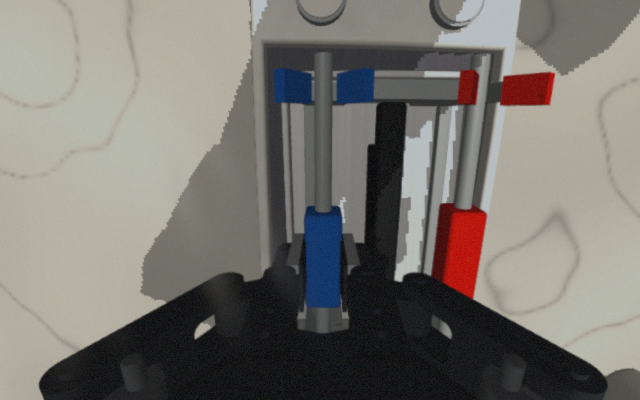

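```bash
python3 -m crank '[[[0,0,0,0,0,0.25,0],[0,0,0,0,0,0.25,0],[0,0,0,0,0,0.25,0],[0,0,0,0,0,0.25,30],[0,0,0,0,0,0.25,33],[0,0,0,0,0,0.25,33],[0,0,0,0,0,0.25,33]]]'; python3 -m crank '[[[0,0,0,0,0,-2,33],[0,0,0,0,0,-6,33],[0,0,0,0,0,-12,33],[0,0,0,0,0,-17,33],[0,0,0,0,0,-17,33],[0,0,0,0,0,-17,33]]]'; python3 - <<'E'
from seg import *
s=state();p=wristcam(camera('wrist'),s);save(p,'w28');q=camera('scene');cv2.imwrite('pics/s28.png',cv2.resize(q['color'][60:200,190:350,::-1],None,fx=4,fy=4,interpolation=cv2.INTER_CUBIC))
for m in(p,q): print([(t,np.round(a['position'],3).tolist()) for t in('red_mid','cradle_mid','blue_mid','pan_mid','red_pot_mid','blue_pot_mid','jar_mid') for a in mark_of(m,t)])
E
```

```text
time_s: 33.67
tcp_pos: [0.5269, -0.285, 0.0766]
eef_rot: [-3.138, 0.002, 3.034]
ft_force: [-0.9, 0.7, -0.1]
finger_gap: 0.331
time_s: 34.42
tcp_pos: [0.5265, -0.2842, 0.2471]
eef_rot: [-3.138, 0.003, 3.034]
ft_force: [-0.5, 0.6, -1.1]
finger_gap: 0.33
[('red_mid', [0.533, -0.218, 0.079]), ('cradle_mid', [0.53, -0.252, 0.064]), ('blue_mid', [0.526, -0.284, 0.08]), ('pan_mid', [0.531, -0.25, 0.03]), ('red_pot_mid', [0.527, -0.287, 0.078]), ('jar_mid', [0.762, -0.001, 0.046])]
[('red_mid', [0.534, -0.217, 0.081]), ('red_mid', [0.7, 0.488, 0.01]), ('cradle_mid', [0.526, -0.249, 0.062]), ('cradle_mid', [0.743, 0.203, 0.048]), ('blue_mid', [0.527, -0.286, 0.087]), ('blue_mid', [0.531, -0.248, 0.029]), ('pan_mid', [0.53, -0.248, 0.028]), ('red_pot_mid', [0.745, 0.205, 0.051]), ('blue_pot_mid', [0.753, -0.158, 0.04]), ('jar_mid', [0.76, 0.007, 0.05])]
```

View pics/w28.png

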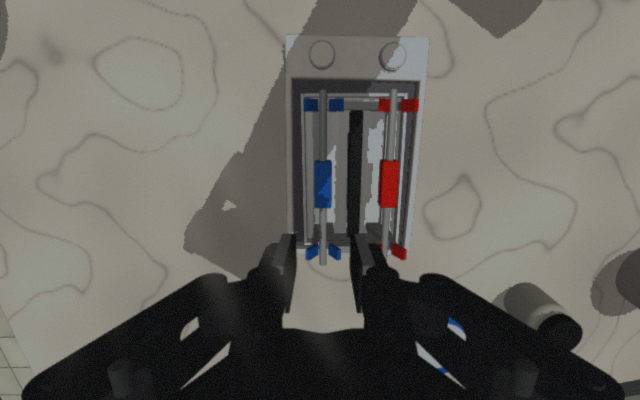

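View pics/s28.png

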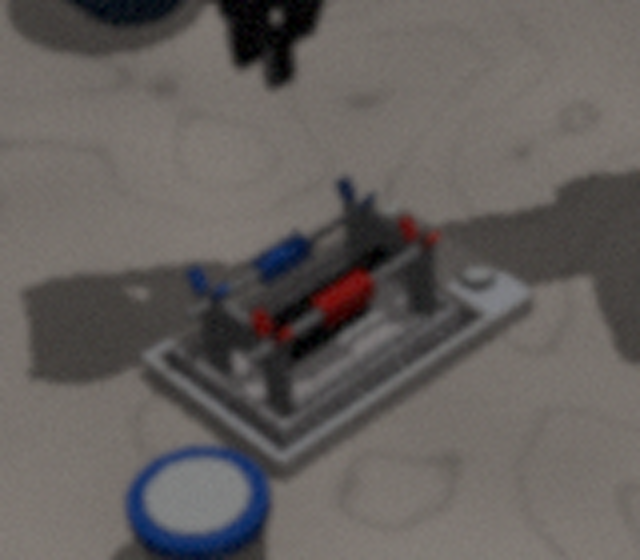

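Both rods lie in their slots at each end and everything is released. The scene camera puts the blue spit 7 mm higher than the wrist camera does. The release height (0.0766 + 0.0055 = 0.082 m) and both pictures say it is seated. Handing in.

```bash
python3 - <<'E'
from h import *
print(state()['ft_force'].round(1)); print(sign_off())
E
```

```text
[-0.7 -0.3 -0.2]
the job is handed in; nothing more can be done
None
```

I assembled the grill in the order you gave: pan into the recess, cradle into the pan, red spit, then blue spit. I released everything, raised the gripper clear and handed the job in at about 35 s of the 128 s; `sign_off()` returns no verdict.

**Seating:** in the last pictures both spits stick out past both end plates and lie between their own coloured lips. The red spit measured z ≈ 0.079–0.081 m against a nominal 0.082. The cradle (z 0.062–0.064 m) and pan (0.028–0.030 m) are within a few millimetres of their nominal 0.061 and 0.031. Their centres agree with the base centre to a few millimetres.

**One disagreement:** the scene camera's network put the blue spit at z 0.087 m, while the wrist camera gave 0.080. The height at which I released it, 0.082 m, and both pictures fit a seated rod, so I took 0.087 as a network error.

**Bystanders:** in the last scene picture the pots and the jar measured within about 7 mm of where they started. In the last wrist picture the network also called the blue spit the red pot, which I ignored as false.

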